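# Weigh a flue spigot and record it on the membrane key

### The job

Stand the silvery flanged spigot upright in the middle of the bench scale's steel pan, setting it down rather than dropping it, and let go. Then record its weight: press the scale's green membrane key firmly until you feel it resist, hold it for about half a second without ramming it, and come off it. Leave the red key alone and the spigot standing on the pan.

Things in the scene. Friction and masses are not known exactly. Their poses are not given: they have to be found in the camera images.
- spigot: loose silvery (galvanised) flue spigot, about 0.2 kg: a flat square flange 80 x 80 mm, 3 mm thick, with an upright round tube of 50 mm outer diameter (44 mm inner) on its middle, 50 mm high in all. Starts standing on the bench on the left or the right of the scale. Origin: centre of the flange's underside; z runs up the tube. A copper spigot of the same shape stands on the other side of the scale: not wanted.
- pan: square flat steel weighing pan of the scale, 170 x 170 mm, fixed, does not give. Origin: centre of its top face, 60 mm above the bench; z up; its -x points across the scale to the keys, whose row is centred 160 mm away along -x. The scale's white housing is fixed to the bench, 300 mm (x) by 220 mm (y), 48 mm high, its centre 55 mm from the pan's centre along the pan's -x.
- key_green: green membrane key of the scale, a flat 40 x 40 mm square pad with a white dot. Origin: centre of its top face, 53 mm above the bench and 5 mm above the housing around it. Pressed straight down; it gives only 2 mm (about 1 N to start, 11 N at the stop, then it is hard) and springs back. It registers when pressed with more than 4 N for 0.3 s; over 40 N breaks it.
- key_red: red membrane key of the scale, the same shape and height, its centre 90 mm from the green key's centre. Either key may be the left one. Not to be pressed.
Mind the look-alikes: they are no part of the job. Of the things shaped like the spigot, the aluminium one is meant.

How it is judged:
By the outcome, as a careful person would: the job done as asked, in the order asked, and still so for the second after the job is handed in, with the robot touching nothing.
It also fails if it takes over 51 s, if anything falls off the work surface, if the arm or the gripper's body presses on something with over 40 N, if the wrist force passes 120 N, or if a joint passes its speed limit or range.

### The arm

A 6-joint arm with a two-finger parallel gripper is mounted at the origin on the work surface. World frame = base frame: x ahead of the robot, y to its left, z up, the work surface at z = 0. Lengths are in mm, angles in rad, forces in N, time in s.
With the tool pointing down it reaches from about 350 to 850 mm from the base axis. Payload 8.1 kg.
Tool frame: the origin (TCP) lies at the very end of the fingers, on their centre line; the grasp point (between the pads) lies 19 mm behind it; z points along the fingers, x is the direction in which the jaws open and shut, and the axes are right-handed (so a half turn about z gives the same grasp; the last joint's range is limited). The gripper opens to 93 mm and grips with 3 to 60 N. Pads are 15 mm wide; open, the fingers measure 128 mm over their backs; the gripper's body (75 mm by 188 mm) begins 65 mm behind the grasp point.
Start: joints at [1.12, 0.13, 1.488, -0, 1.523, -0.085], TCP at [214.597, 560.315, 218.635] pointing down, gripper open.
Joint ranges: [-2.96, 2.96], [-0.89, 2.26], [0.02, 2.5], [-1.34, 4.48], [0, 2.73], [-2.66, 2.66]. Speed limits (rad/s): [2.39, 2.39, 2.79, 3.14, 3.14, 3.14].

### API

Orientations are given as a unit quaternion [x, y, z, w].
In Python, from station import manip gives the robot as it stands. Calls block until the motion is done:
- manip.reach(position, orientation): joint-space move of the TCP to a pose.
- manip.move_l(position, ori=None, velocity=150): straight line of the TCP; ori=None keeps the orientation; velocity is the mean speed in mm/s.
- manip.movej(angles): joint-space move.
- manip.let_go() and manip.clamp(): open the fingers fully, or close them until they stop; the grip force is fixed at half the most.
- manip.pause(seconds).
- manip.solve_ik(position, orientation): joint angles nearest the present ones, or None.
- manip.get_obs(): the state.
- manip.grab_frame(name): name is "scene" or "top"; returns a dict with "img" (480x640x3 uint8, red, green, blue), "fovy" (degrees; the focal length in pixels is half the picture's height over the tangent of half this angle, whatever the lens; pixels are square), "cx", "cy" (the principal point, pixels), "eye" and "attitude" of the camera in the world. Camera axes: x right, y down, z forward; pixel columns grow to the right and rows downward; lengths in mm; the calibration is good to about 2 mm. A picture is of the moment at which its call begins. There is no depth.
A pose or a line that the arm cannot do raises manip.PlanningError and nothing moves.
- manip.job_done(): hands the job in, once; it reports no verdict.
Trained networks look in the newest picture that a camera, given by its name, has taken for a name from the list of things; names that differ only in an ending like _2 or _b are one class to them, and where a whole thing is asked for, a point or a joint stands for the part that bears it (a point fixed in the world has none). Each returns a list of dicts, best first, with "p" (0 to 1); they miss things now and then, are a little off and sometimes report something else, mostly with a low value. They report only what shows in the picture. A call takes as long as a camera call. They do not tell look-alikes from the thing itself.
- manip.find_in(camera, thing): "location" ([column, row] in pixels, amid what is visible of it).
- manip.trace(camera, thing): "region" (480x640 bool, what is visible of it) and "location" ([column, row] in pixels, amid what is visible of it).
- manip.mark_of(camera, thing): "location" ([column, row] in pixels: a listed point, or the origin of a listed thing).
The state is a dict: "clock": time; "qpos": joint angles; "dq": joint speeds; "tau": joint torques, N m; "eef_pos": TCP position; "ee_rot": TCP orientation; "force": force on the tool from outside, world axes, zero at the start; "ft_torque": the same for the moment, N m; "gripper_width": finger opening in mm.
Only numpy, scipy, OpenCV 4.12 (cv2) and the standard library are available. Lean on these libraries where they do the work, as an engineer would, in place of code of your own. Each camera call takes 0.05 s, during which the arm holds its last target.

## Working session

There is one attempt and no reset: what is moved stays moved. The work goes in short steps, each a Python script; the robot and the scene stay as the last script left them, time stands still between calls to the robot, and variables do not carry over. Pictures are saved under pics/ and viewed, and the job is handed in when it is done.

```bash
ls; mkdir -p pics; cat > h.py <<'E'
import numpy as np,cv2
from station import manip as m
def save(f,n):
    cv2.imwrite('pics/'+n+'.png',f['img'][:,:,::-1])
E
python3 - <<'E'
from h import *
for c in ['scene','top']:
    f=m.grab_frame(c); save(f,c+'1'); np.save('pics/'+c+'.npy',f,allow_pickle=True)
    print(c,f['fovy'],f['cx'],f['cy'],f['eye'],f['attitude'])
    for t in ['spigot','pan','key_green','key_red']:
        for k,r in (('mark',m.mark_of(c,t)),('find',m.find_in(c,t))):
            print(t,k,[(np.round(d['location'],1).tolist(),round(d['p'],2)) for d in r])
print(m.get_obs())
E
```

```text
pics
scene 52.434589070813665 313.75918473348906 240.8425004567745 [1112.97084556 -539.96440539  768.10620239] [ 0.84461504  0.3490406  -0.15532035 -0.37506226]
spigot mark [([175.9, 363.6], 0.9), ([120.5, 331.9], 0.79), ([245.3, 390.2], 0.75)]
spigot find [([119.1, 329.2], 0.79), ([245.0, 391.6], 0.72), ([174.1, 362.1], 0.69)]
pan mark [([327.8, 260.1], 0.91)]
pan find [([326.4, 261.6], 0.68)]
key_green mark [([308.7, 214.7], 0.74)]
key_green find [([307.6, 214.8], 0.64)]
key_red mark [([273.5, 228.6], 0.65)]
key_red find [([273.7, 228.3], 0.73)]
top 55.01056974922068 321.5023773775773 241.41459551361388 [426.22942896  10.19088594 995.35105263] [-0.70245854  0.70686323 -0.06601657  0.0503803 ]
spigot mark [([449.0, 192.4], 0.76), ([499.4, 319.4], 0.74), ([475.9, 250.9], 0.68)]
spigot find [([450.4, 191.2], 0.89), ([496.7, 318.1], 0.67), ([475.8, 252.4], 0.59)]
pan mark [([322.5, 219.3], 0.92)]
pan find [([320.2, 221.4], 0.89)]
key_green mark [([280.6, 288.9], 0.88)]
key_green find [([279.7, 287.8], 0.82)]
key_red mark [([321.6, 301.6], 0.64)]
key_red find [([318.9, 301.0], 0.63)]
{'clock': 0.9, 'qpos': array([ 1.11958393e+00,  1.30421495e-01,  1.48819300e+00, -3.88065352e-05,
        1.52301089e+00, -8.54057976e-02]), 'dq': array([-0.0001248 , -0.00273951,  0.0008663 , -0.0004044 ,  0.00025456,
       -0.00215268]), 'tau': array([-9.06469540e-04, -5.59732568e+01, -4.92080641e+01,  7.66528468e-02,
        2.19474128e-02,  5.71058592e-05]), 'eef_pos': array([214.61771758, 560.30289421, 218.6262162 ]), 'ee_rot': array([ 8.23923816e-01,  5.66700578e-01, -4.64706569e-06,  2.49388469e-05]), 'force': array([-0.45357663, -0.50275717, -0.11273513]), 'ft_torque': array([ 0.04698392, -0.00513521, -0.01210616]), 'gripper_width': 92.84716551910287}
```

View pics/scene1.png

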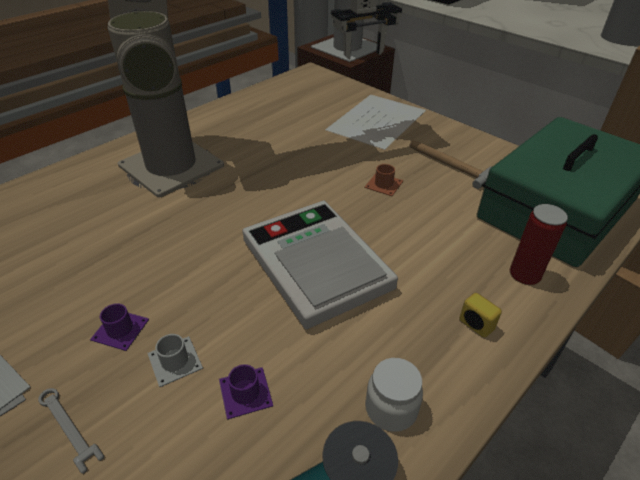

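View pics/top1.png

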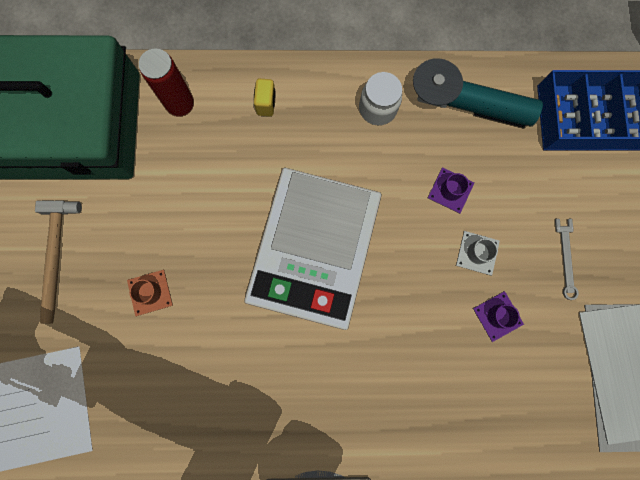

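The top view shows the aluminium-coloured spigot at (478,252). The look-alikes are purple at (451,190) and (499,317), and copper at (150,291). The scale is at (322,240), with green as its left key at (280,289) and red at (322,301). I choose the silvery one at (478,252), and next I'll crop in on it and measure.

```bash
cat >> h.py <<'E'
from scipy.spatial.transform import Rotation as R
def ray(f,p):
    F=240/np.tan(np.radians(f['fovy'])/2)
    return R.from_quat(f['attitude']).apply([(p[0]-f['cx'])/F,(p[1]-f['cy'])/F,1])
def at(f,p,z):
    d=ray(f,p);e=np.array(f['eye']);return e+d*(z-e[2])/d[2]
def tri(f,p,g,q):
    A=[];b=[]
    for c,x in((f,p),(g,q)):
        d=ray(c,x);d/=np.linalg.norm(d);P=np.eye(3)-np.outer(d,d);A.append(P);b.append(P@np.array(c['eye']))
    return np.linalg.lstsq(np.vstack(A),np.hstack(b),rcond=None)[0]
def proj(f,X):
    F=240/np.tan(np.radians(f['fovy'])/2)
    c=R.from_quat(f['attitude']).inv().apply(np.atleast_2d(X)-np.array(f['eye']))
    return c[:,:2]/c[:,2:]*F+[f['cx'],f['cy']]
E
python3 - <<'E'
from h import *
s,t=[np.load('pics/%s.npy'%c,allow_pickle=True).item() for c in('scene','top')]
D={'spigot':((174.9,362.8),(475.9,251.5),0),'pan':((327.8,260.1),(322.5,219.3),60),'kg':((308.7,214.7),(280.6,288.9),53),'kr':((273.5,228.6),(321.6,301.6),53)}
P={}
for k,(a,b,z) in D.items():
    P[k]=at(t,b,z);print(k,tri(s,a,t,b).round(1),at(s,a,z).round(1),P[k].round(1))
print('kg-kr',np.linalg.norm(P['kg']-P['kr']),'row-pan',np.linalg.norm(((P['kg']+P['kr'])/2-P['pan'])[:2]))
# masks -> rects
print('housing/pan traces')
for th,z in(('pan',60),('key_green',53),('key_red',53),('spigot',None)):
    for d in m.trace('top',th):
        c,_=cv2.findContours(d['region'].astype(np.uint8),0,2);c=max(c,key=cv2.contourArea)
        pix=c[:,0,:].astype(float)
        w=np.array([at(t,p,z or 3)[:2] for p in pix],np.float32)
        print(th,round(d['p'],2),cv2.minAreaRect(w),d['location'])
# red hue calibration crop
a=t['img'][170:345,420:540];b=s['img'][290:430,80:290]
cv2.imwrite('pics/crop.png',np.vstack([cv2.resize(np.ascontiguousarray(a[:,:,::-1]),(240,350)),])) 
cv2.imwrite('pics/crop2.png',cv2.resize(np.ascontiguousarray(b[:,:,::-1]),None,fx=3.5,fy=3.5))
E
```

```text
spigot [ 567.2 -354.1   -2.4] [ 567.8 -355.9    0. ] [ 567.7 -351.8    0. ]
pan [627.  -13.   67.5] [622.1  -7.   60. ] [628.2 -13.6  60. ]
kg [485.1  72.4  57.2] [481.4  76.1  53. ] [485.4  72.7  53. ]
kr [458.5 -11.5  50. ] [460.6 -14.7  53. ] [459.1 -10.6  53. ]
kg-kr 87.25296746157886 row-pan 162.2731288120536
housing/pan traces
pan 0.84 ((627.3340454101562, -10.161659240722656), (172.98519897460938, 172.5967254638672), 75.12725830078125) [322.5, 219.1]
key_green 0.94 ((486.61798095703125, 75.15826416015625), (40.08116149902344, 39.69200897216797), 73.7820816040039) [280.5, 286.2]
key_red 0.68 ((461.5024719238281, -11.983024597167969), (42.9149055480957, 41.576637268066406), 75.62596893310547) [318.4, 302.2]
spigot 0.93 ((563.845703125, -354.5182189941406), (81.904541015625, 83.4583511352539), 74.06326293945312) [473.6, 252.0]
spigot 0.83 ((708.4863891601562, -303.1316833496094), (79.58222198486328, 82.98697662353516), 63.88831329345703) [450.7, 190.1]
spigot 0.58 ((427.36517333984375, -390.004150390625), (82.95537567138672, 85.17733764648438), 28.459083557128906) [494.9, 316.7]
```

View pics/crop2.png

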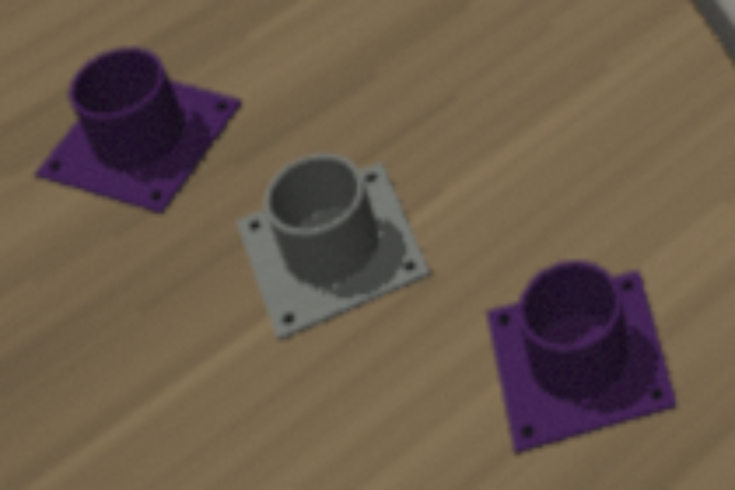

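The crop shows the silvery (galvanised) spigot in the middle, with a purple one on each side. The sizes and key distances match the description: 80 mm flange, 173 mm pan, about 88 mm between keys, and a row-to-pan distance of about 161 mm. The scale's yaw is about -15°.

```bash
cat >> h.py <<'E'
def down(th): return (R.from_euler('z',th,degrees=True)*R.from_euler('x',180,degrees=True)).as_quat()
SP=np.array([565.5,-353.5]);PAN=np.array([627.5,-11.]);KG=np.array([485.3,74.5])
def st(l=''):
    o=m.get_obs();print(l,round(o['clock'],2),o['eef_pos'].round(2),o['force'].round(2),round(o['gripper_width'],2));return o
E
python3 - <<'E'
from h import *
for th in(75,-105):
    q=down(th)
    for p in([*SP,160],[*SP,12],[*PAN,180],[*PAN,72],[*KG,140],[*KG,52]):
        s=m.solve_ik(p,q);print(th,None if s is None else np.round(s,2))
print(down(75), m.get_obs()['ee_rot'])
E
```

```text
75 [-0.64  0.34  1.35  0.    1.45 -1.94]
75 [-0.64  0.48  1.46  0.    1.2  -1.94]
75 [-0.1   0.22  1.45 -0.    1.46 -1.41]
75 [-0.1   0.31  1.55 -0.    1.28 -1.41]
75 [ 0.05 -0.12  1.88 -0.    1.38 -1.26]
75 [ 0.05 -0.01  1.96 -0.    1.2  -1.26]
-105 [-0.64  0.34  1.35 -0.    1.45  1.2 ]
-105 [-0.64  0.48  1.46 -0.    1.2   1.2 ]
-105 [-0.1   0.22  1.45  0.    1.46  1.73]
-105 [-0.1   0.31  1.55  0.    1.28  1.73]
-105 [ 0.05 -0.12  1.88  0.    1.38  1.88]
-105 [ 0.05 -0.01  1.96  0.    1.2   1.88]
[7.93353340e-01 6.08761429e-01 3.72758868e-17 4.85788814e-17] [ 8.23920081e-01  5.66706008e-01 -2.22414656e-05  9.07713763e-06]
```

```bash
python3 - <<'E'
from h import *
q=down(-105)
m.reach([*SP,160],q);st('above')
m.move_l([*SP,60],velocity=150)
m.move_l([*SP,13],velocity=60);st('down')
f=m.grab_frame('scene');save(f,'s2')
m.clamp();st('clamp')
f=m.grab_frame('top');save(f,'t2')
E
```

```text
above 4.52 [ 565.97 -352.73  160.07] [ 0.8   0.6  -0.28] 92.97
down 6.27 [ 565.83 -353.73   13.45] [-0.07 -0.17  1.03] 92.96
clamp 7.07 [ 565.48 -353.57   13.  ] [-0.23 -0.24 -0.44] 50.33
```

View pics/s2.png

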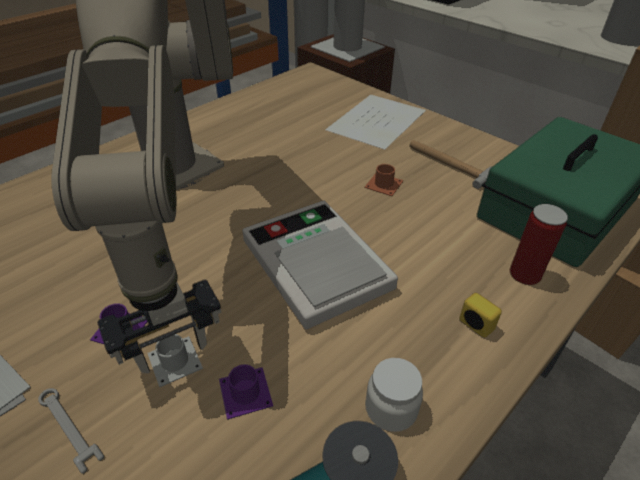

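The fingers straddle the silver spigot at (173,355). They closed to 50.3 mm, which is the tube's diameter. Next I'll lift it and set it on the pan by feel.

```bash
python3 - <<'E'
from h import *
q=down(-105)
m.move_l([*SP,150],velocity=120);st('lift')
m.reach([*PAN,150],q);st('over')
f=m.grab_frame('scene');save(f,'s3')
m.move_l([*PAN,85],velocity=100)
m.move_l([*PAN,76],velocity=30);m.pause(.2)
b=st('near')['force'][2]
z=76
while z>71:
    z-=.5;m.move_l([*PAN,z],velocity=15);o=m.get_obs()
    df=o['force'][2]-b
    print(z,round(o['eef_pos'][2],2),round(df,2))
    if df>2.5:break
f=m.grab_frame('scene');save(f,'s4')
st('set')
E
```

```text
lift 8.41 [ 564.91 -353.06  148.62] [ 0.21 -0.46 -1.76] 50.06
over 9.72 [627.56 -12.27 149.95] [-0.05  0.41 -2.59] 50.22
near 11.22 [627.64 -11.03  76.2 ] [ 0.2  -0.63 -2.16] 50.28
75.5 75.48 0.97
75.0 74.93 -0.07
74.5 74.44 0.49
74.0 73.92 0.09
73.5 73.42 -0.2
73.0 73.0 -0.29
72.5 73.0 5.62
set 13.02 [627.55 -11.01  72.97] [-3.55  0.38  4.12] 50.31
```

View pics/s4.png

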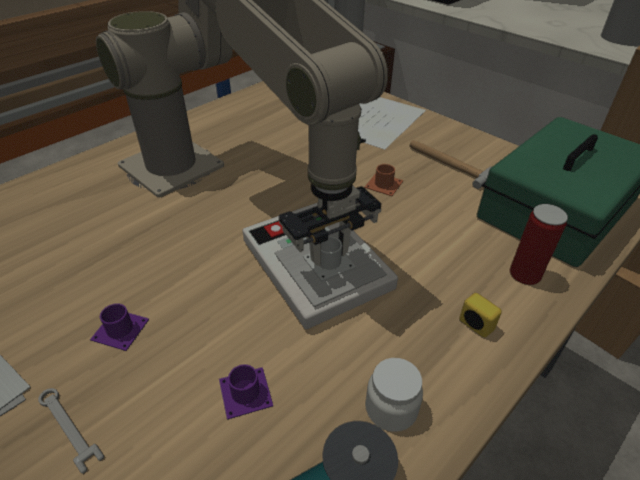

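The spigot stands on the pan at (330,262), and contact came at TCP 73.0 mm as expected. Now I'll release it and retreat straight up.

```bash
python3 - <<'E'
from h import *
m.move_l([*PAN,73],velocity=20)
m.let_go();st('open')
m.move_l([*PAN,90],velocity=60)
m.move_l([*PAN,175],velocity=150)
m.reach([*KG,175],down(-105));m.clamp();st('up')
s=m.grab_frame('scene');save(s,'s5')
S=[d for d in m.mark_of('scene','spigot')];Pn=m.mark_of('scene','pan')
t=m.grab_frame('top');save(t,'t5')
T=m.mark_of('top','spigot');tr=m.trace('top','spigot')
print([(d['location'],at(s,d['location'],60).round(1)) for d in S])
print([(d['location'],at(t,d['location'],60).round(1)) for d in T],[ (d['location'],at(t,d['location'],60).round(1)) for d in m.mark_of('top','pan')])
E
```

```text
open 14.12 [627.52 -10.98  73.01] [0.48 0.5  0.45] 93.31
up 17.42 [485.3   74.52 175.  ] [-0.79  0.66 -0.72] 0.48
[([123.0, 331.3], array([ 487.6, -399.2,   60. ])), ([246.4, 391.8], array([ 738.9, -319.4,   60. ])), ([330.1, 264.9], array([635.2, -13.8,  60. ]))]
[([448.7, 187.5], array([ 696. , -280.8,   60. ])), ([319.3, 221.1], array([624.4,  -7. ,  60. ]))] []
```

View pics/s5.png

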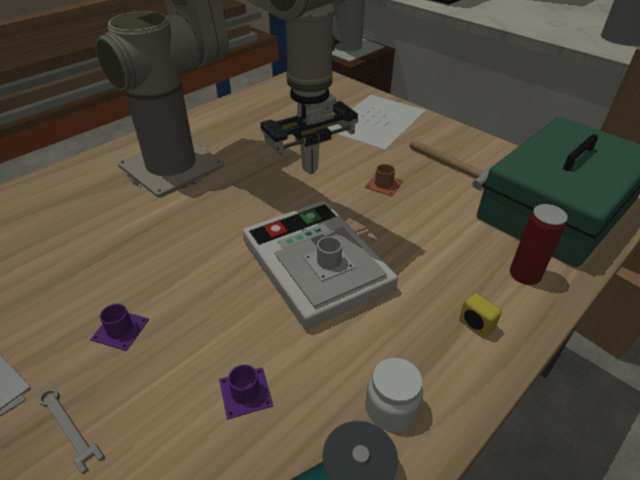

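View pics/t5.png

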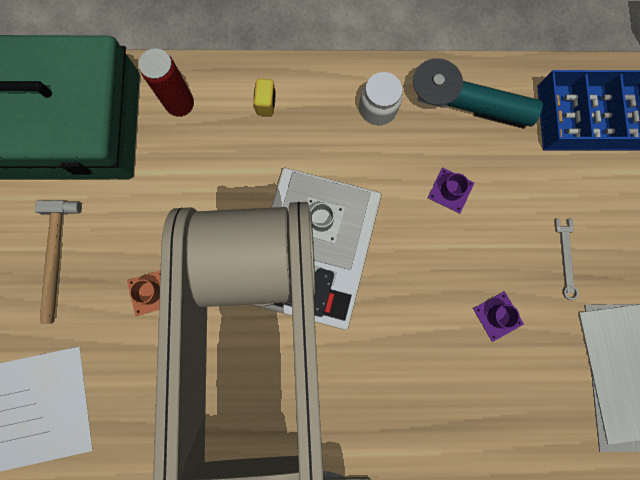

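The spigot stands in the middle of the pan at scene (329,255), and the closed fingers are above the green key at scene (311,215). Next I'll press, watching the force.

```bash
python3 - <<'E'
from h import *
m.move_l([*KG,70],velocity=120)
m.move_l([*KG,56],velocity=40);m.pause(.25)
b=np.mean([m.get_obs()['force'][2] for _ in range(3)]);st('near')
z=56.
while z>48.5:
    z-=.4;m.move_l([*KG,z],velocity=12);o=m.get_obs();df=o['force'][2]-b
    print(round(z,1),round(o['eef_pos'][2],2),round(df,2))
    if df>8:break
for _ in range(5):
    m.pause(.1);o=m.get_obs();print('hold',round(o['clock'],2),round(o['eef_pos'][2],2),round(o['force'][2]-b,2))
m.move_l([*KG,60],velocity=30)
m.move_l([*KG,175],velocity=150);st('off')
m.reach([400,250,220],down(-105))
for c in('scene','top'): save(m.grab_frame(c),c+'6')
st()
E
```

```text
near 19.54 [485.49  74.5   56.22] [ 0.56  0.56 -0.31] 0.32
55.6 55.63 0.07
55.2 55.15 0.53
54.8 54.75 0.74
54.4 54.35 0.93
54.0 53.97 -0.03
53.6 53.56 0.35
53.2 53.32 0.72
52.8 52.95 3.49
52.4 52.59 4.62
52.0 52.25 6.51
51.6 51.97 8.54
hold 22.39 52.0 7.39
hold 22.49 51.98 6.6
hold 22.59 51.95 7.54
hold 22.69 51.95 7.42
hold 22.79 51.95 7.9
off 24.14 [484.6   74.46 173.79] [-0.25  0.19 -0.25] 0.43
 25.06 [400.4  248.71 219.07] [ 0.34 -0.29 -0.67] 0.03
```

```bash
python3 - <<'E'
import cv2,numpy as np
a=cv2.imread('pics/scene6.png')[180:350,220:420];cv2.imwrite('pics/c6.png',cv2.resize(a,None,fx=3,fy=3))
E
```

```text
(no output)
```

View pics/c6.png

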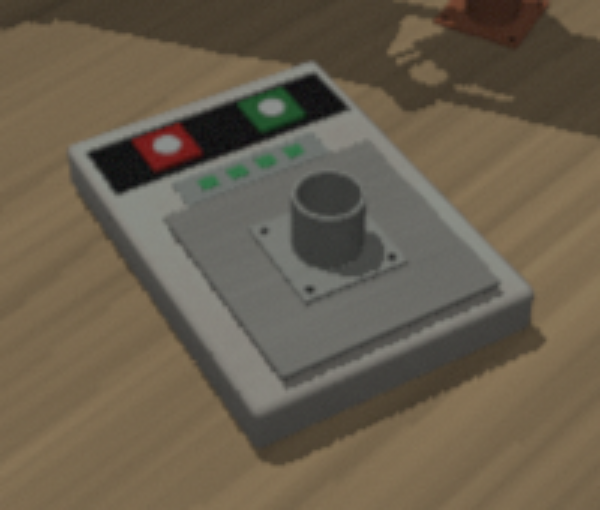

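View pics/top6.png

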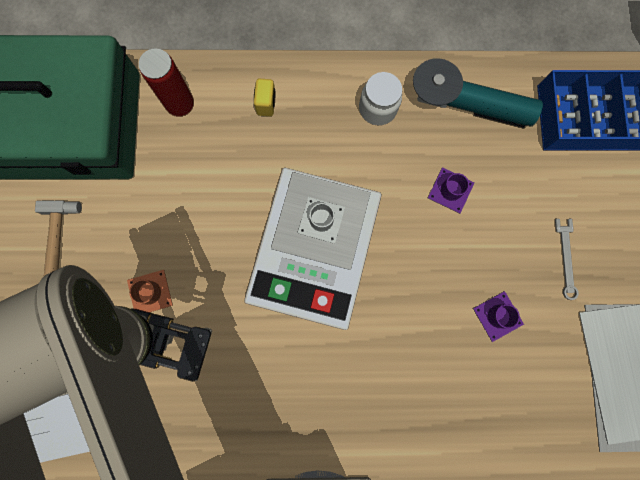

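In the crop, the flange centre is at about (328,247) and the pan's diagonals cross at about (330,252), so it is centred to within a few mm. It stands upright, the keys are clear, and the arm is away. I'm handing in.

```bash
python3 -c "
from h import *
m.job_done();st()"
```

```text
the job is handed in; nothing more can be done
the job is handed in; nothing more can be done
```

The aluminium spigot is standing upright in the middle of the steel pan, and I pressed the scale's green key to record its weight. I handed the job in at about 25 s of the 51 s allowed; no verdict is reported.

- **Placing:** I gripped the tube (the fingers read 50.3 mm) and lowered it in 0.5 mm steps. It touched the pan at the expected height with about 6 N before I let go.
- **Green key:** I pressed with closed fingers in small steps until it resisted. I then held it for 0.5 s at 6.6 to 7.9 N, with a peak of 8.5 N, about 1 mm down, and came off. Including the slow approach, the force was above 4 N for somewhat longer than half a second.
- **Last checks:** The final pictures show the spigot upright and within a few mm of the pan's centre. I did not press the red key or move the copper and purple look-alikes. The arm is clear of everything.
- **Disagreements:** The two cameras differed by up to about 9 mm on the pan's centre. I used the top view and checked it against the given sizes and key spacing. After placing, the networks put the spigot 5 to 8 mm from my target in each view, in different directions, and missed the half-hidden pan in the top view. The unobstructed final pictures show it centred. I have no direct readout that the key press registered, only the force readings.

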